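# Test the repaired touch lamp

### The job

Start the bench tester by pressing its green button, then gently press the cap on top of the brass lamp with the fingertips so that it clicks, and withdraw. Do not lift, shift or tip the lamp, and leave the other buttons, the black and blue lamps, the screwdriver and the jar untouched.

Things in the scene. Friction and masses are not known exactly. Their poses are not given: they have to be found in the camera images.
- brass_lamp: shiny brass cordless table lamp, loose, about 0.6 to 1.1 kg, standing upright on the bench: round foot 100 mm across, thin stem 14 mm, domed shade 110 mm across from 150 to 200 mm up, switch cap on top (top face 214 mm up). Origin at the centre of its underside, z up. The three lamps differ only in colour and stand in any order, their axes at least 130 mm apart.
- brass_lamp_cap (a joint): Pressing cap on top of the brass lamp (round, bare aluminium, 36 mm across, standing 14 mm proud of the shade). Joint value in m: 0 released, 0.008 fully down; it slides straight down along the lamp and springs back (1 N to start, 5 N fully down). The lamp registers a touch from 3 mm (0.003).
- brass_lamp_cap_top (a point): centre of the top face of the brass lamp's cap; 214 mm above the bench when released; z up
- black_lamp: black plastic cordless table lamp, loose, about 0.6 to 1.1 kg, standing upright on the bench: round foot 100 mm across, thin stem 14 mm, domed shade 110 mm across from 150 to 200 mm up, switch cap on top (top face 214 mm up). Origin at the centre of its underside, z up. The three lamps differ only in colour and stand in any order, their axes at least 130 mm apart.
- black_lamp_cap (a joint): Pressing cap on top of the black lamp (round, bare aluminium, 36 mm across, standing 14 mm proud of the shade). Joint value in m: 0 released, 0.008 fully down; it slides straight down along the lamp and springs back (1 N to start, 5 N fully down). The lamp registers a touch from 3 mm (0.003).
- black_lamp_cap_top (a point): centre of the top face of the black lamp's cap; 214 mm above the bench when released; z up
- blue_lamp: blue painted cordless table lamp, loose, about 0.6 to 1.1 kg, standing upright on the bench: round foot 100 mm across, thin stem 14 mm, domed shade 110 mm across from 150 to 200 mm up, switch cap on top (top face 214 mm up). Origin at the centre of its underside, z up. The three lamps differ only in colour and stand in any order, their axes at least 130 mm apart.
- blue_lamp_cap (a joint): Pressing cap on top of the blue lamp (round, bare aluminium, 36 mm across, standing 14 mm proud of the shade). Joint value in m: 0 released, 0.008 fully down; it slides straight down along the lamp and springs back (1 N to start, 5 N fully down). The lamp registers a touch from 3 mm (0.003).
- blue_lamp_cap_top (a point): centre of the top face of the blue lamp's cap; 214 mm above the bench when released; z up
- tester: grey bench tester, fixed, 120 x 210 x 40 mm (x, y, z in its own frame), origin at the centre of its underside; three round buttons in a row along its y, 62 mm apart, near its -x edge: green (at +y), yellow (middle), red (at -y); black display strip towards +x. On the bench, turned up to 0.5 rad.
- green_button (a joint): green push button of the tester, 32 mm across, standing 10 mm proud of its round black housing (48 mm across); its top face is 62 mm above the bench. Joint value in m: 0 released, 0.006 fully down (about 4 N); it goes straight down and springs back. It registers from 3 mm (0.003).
- green_button_top (a point): centre of the top face of the green button; z up
- yellow_button (a joint): yellow push button of the tester, 32 mm across, standing 10 mm proud of its round black housing (48 mm across); its top face is 62 mm above the bench. Joint value in m: 0 released, 0.006 fully down (about 4 N); it goes straight down and springs back. It registers from 3 mm (0.003).
- yellow_button_top (a point): centre of the top face of the yellow button; z up
- red_button (a joint): red push button of the tester, 32 mm across, standing 10 mm proud of its round black housing (48 mm across); its top face is 62 mm above the bench. Joint value in m: 0 released, 0.006 fully down (about 4 N); it goes straight down and springs back. It registers from 3 mm (0.003).
- red_button_top (a point): centre of the top face of the red button; z up
- screwdriver: red-handled screwdriver, 180 mm, lying loose on the bench in front of the lamps; origin near its middle, x along it to the tip
- jar: amber screw jar with black lid, 56 mm across, 70 mm tall, loose; origin at the centre of its underside
There are look-alikes about, which are no part of the job. There is more than one size of the tester; the job needs the larger.

How it is judged:
On the way, in this order (a step that is already met when the one before it is completed fails the run):
1. the green button is pressed by the fingers, at least 3 mm down (value of joint green_button above 0.003 m and contact force between the fingers and tester above 0.3 N), for 0.05 s.
2. with the green button let go, the brass lamp's cap is pressed by the fingers, at least 3 mm down (value of joint brass_lamp_cap above 0.003 m and contact force between the fingers and brass_lamp above 0.3 N and value of joint green_button below 0.0015 m), for 0.05 s.
At the end, for the whole second after the job is handed in: All caps and buttons are released (less than 1.5 mm down); every lamp stands still and upright (within 0.05 rad), within 20 mm of where it began; the screwdriver and jar are within 20 mm of where they began (value of joint each of brass_lamp_cap, black_lamp_cap, blue_lamp_cap, green_button, yellow_button, red_button below 0.0015 m and distance of each of brass_lamp, black_lamp, blue_lamp, screwdriver, jar from where it was at the start of the episode below 0.02 m and angle between each of brass_lamp, black_lamp, blue_lamp's own z axis and vertical below 0.05 rad and linear speed of each of brass_lamp, black_lamp, blue_lamp below 0.02 m/s); the robot touches nothing.
It fails at once if the yellow or red button, or the cap of the black or blue lamp, is pressed (more than 2 mm) (value of joint any of yellow_button, red_button, black_lamp_cap, blue_lamp_cap above 0.002 m).
It fails at once if the robot touches the black or blue lamp, the screwdriver or the jar (more than 1 N) (contact force between any of the arm, the fingers and black_lamp above 1 N or contact force between any of the arm, the fingers and blue_lamp above 1 N or contact force between any of the arm, the fingers and screwdriver above 1 N or contact force between any of the arm, the fingers and jar above 1 N).
It fails at once if the brass lamp is pushed hard (more than 18 N) (contact force between any of the fingers, the arm and brass_lamp above 18 N).
It fails at once if a lamp is lifted (10 mm), tilted (0.15 rad) or shifted (20 mm) (height (world z) of any of brass_lamp, black_lamp, blue_lamp above 0.01 m or angle between any of brass_lamp, black_lamp, blue_lamp's own z axis and vertical above 0.15 rad or distance of any of brass_lamp, black_lamp, blue_lamp from where it was at the start of the episode above 0.02 m).
It fails at once if the screwdriver or jar is shifted more than 20 mm (distance of any of screwdriver, jar from where it was at the start of the episode above 0.02 m).
It also fails if it takes over 48 s, if anything falls off the work surface, if the arm or the gripper's body presses on something with over 40 N, if the wrist force passes 120 N, or if a joint passes its speed limit or range.

### The arm

A 6-joint arm with a two-finger parallel gripper is mounted at the origin on the work surface. World frame = base frame: x ahead of the robot, y to its left, z up, the work surface at z = 0. Lengths are in m, angles in rad, forces in N, time in s.
With the tool pointing down it reaches from about 0.3 to 0.875 m from the base axis. Payload 6.4 kg.
Tool frame: the origin (TCP) lies midway between the tips of the shut fingers; the grasp point (between the pads) lies 19 mm behind it; z points along the fingers, y is the line along which they close (so a half turn about z gives the same grasp; the last joint's range is limited). The gripper opens to 85 mm and grips with 20 to 120 N. Pads are 22 mm wide; open, the fingers measure 114 mm over their backs; the gripper's body (76 mm by 85 mm) begins 54 mm behind the grasp point. The pads swing forward as they close: fully open they stand 13 mm farther back than shut.
Start: joints at [1.073, 0.181, 1.607, -0, 1.354, -0.206], TCP at [0.165, 0.551, 0.231] pointing down, gripper open.
Joint ranges: [-2.99, 2.99], [-0.89, 2.07], [0.3, 2.58], [-1.14, 4.28], [0, 2.63], [-3.12, 3.12]. Speed limits (rad/s): [2.57, 2.57, 3.01, 3.14, 3.14, 3.14].

### API

Orientations are given as a unit quaternion [w, x, y, z].
In Python, from bench import * gives the robot as it stands.
- The arm moves only by the tool play_rows, never from a script. Its argument "plan" is a list of rows, each a list of 3 entries, a list of its own where there are three numbers: the finger opening in mm, from 0 to 85.4, then the shift along the tool's x, y, z normalised to -1 to 1, where 1 is 40 cm, then the turn about the tool's z normalised to -1 to 1, where 1 is pi rad. A call has 1 to 10 rows; each row is the pose to reach, as a shift and turn from the pose commanded when the call began, along the tool's axes at that moment, turning the shorter way round; what a row does not reach only later rows make up. A row lasts 1/10 s, in which the tool goes at most 50 mm and 8.59 degrees, less where a joint would pass 70% of its speed; a pose out of reach is approached as far as the arm can. A call with a number of a shift or a turn outside -1 to 1 is refused whole. A call with a gripper value outside its range is refused whole. The fingers move at their own pace and stop on an object; the grip force is fixed at half the most. Time passes only in rows, so rows that repeat a pose let the fingers close. It gives the time, the measured TCP pose, the force, the opening and the grip force at its end, in the units of the state.
- get_obs(): the state, without advancing time (a new reading comes with each control period).
- camera(name): name is "side" or "top" or "wrist"; returns a dict with "image" (420x560x3 uint8, red, green, blue), "range_z" (420x560 float32, m along the optical axis (not along the pixel's ray), 0 where there is no reading), "intrinsics" (3x3 intrinsics, pixels), "k1" (the pictures are not rectified: a ray, as slopes to the right and down, at radius r is drawn at 1 + k1 r^2 times it, then the intrinsics apply), "rvec" (rotation vector, rad) and "tvec" (3), from world to camera coordinates, as OpenCV has them; the wrist camera has in their place "T_tool_cam" (4x4, takes a point from camera to tool coordinates, whose origin is the TCP and whose axes are the flange's). Camera axes: x right, y down, z forward; pixel columns grow to the right and rows downward; lengths in m; the calibration is good to about 2 mm. A picture is of the moment at which its call begins: read the wrist's pose just before it.
- hand_in(): hands the job in; it is judged then, once.
Trained networks look in a picture, given as the dict that the camera call returned (one of the last four; its "shot" number tells which), for a name from the list of things; names that differ only in an ending like _2 or _b are one class to them, and where a whole thing is asked for, a point or a joint stands for the part that bears it (a point fixed in the world has none). Each returns a list of dicts, best first, with "conf" (0 to 1); they miss things now and then, are a little off and sometimes report something else, mostly with a low value. They report only what shows in the picture. A call takes as long as a camera call. They do not tell look-alikes from the thing itself.
- search_frame(picture, label): "rect" ([centre column, centre row, width, height] in pixels, round what is visible of it).
- masks_of(picture, label): "mask" (420x560 bool, what is visible of it) and "rect" ([centre column, centre row, width, height] in pixels, round what is visible of it).
The state is a dict: "time_s": time; "q": joint angles; "dq": joint speeds; "joint_efforts": joint torques, N m; "eef_pos": TCP position; "eef_rot": TCP orientation; "wrist_force": force on the tool from outside, world axes, zero at the start; "torque": the same for the moment, N m; "opening": opening from 0.0 (shut) to 1.0 (fully open); "grasp_force": force on a finger pad.
Only numpy, scipy, OpenCV 4.12 (cv2) and the standard library are available. Lean on these libraries where they do the work, as an engineer would, in place of code of your own. Each camera call takes 0.05 s, during which the arm holds its last target. There are 200 camera calls.

## Working session

There is one attempt and no reset: what is moved stays moved. The work goes in short steps, Python scripts to look and compute and a tool call to move; the robot and the scene stay as the last step left them, time stands still between calls to the robot, and variables do not carry over. Pictures are saved under pics/ and viewed, at most 10 in all, crops included, and the job is handed in when it is done.

Besides the shell and the picture viewer there is one more tool, called by a JSON object that holds its "api" and its "payload", one argument or row to a line. play_rows: Moves the arm, as the interface text tells. Its arguments: {"type":"object","properties":{"plan":{"type":"array","items":{"type":"array"}}},"required":["plan"]}

```bash
mkdir -p pics; cat > h.py <<'E'
from bench import *
import numpy as np, cv2
def w2c(p): return cv2.Rodrigues(np.array(p["rvec"],float))[0], np.array(p["tvec"],float).ravel()
def pts(p, T=None):
    K=np.array(p["intrinsics"]); k=p["k1"]; z=p["range_z"]
    v,u=np.mgrid[0:420,0:560]
    uv=np.stack([u.ravel(),v.ravel()],1).astype(np.float64)[:,None]
    n=cv2.undistortPoints(uv,K,np.array([k,0,0,0,0.]))[:,0].reshape(420,560,2)
    c=np.dstack([n[...,0]*z,n[...,1]*z,z])
    R,t=w2c(p)
    return (c-t)@R   # R^T (c-t)
def save(p,n): cv2.imwrite("pics/"+n+".png",cv2.cvtColor(p["image"],cv2.COLOR_RGB2BGR))
E
python3 - <<'E'
from h import *
o=get_obs(); print(o["eef_pos"],o["eef_rot"],o["time_s"])
for c in("top","side"):
    p=camera(c); save(p,c); X=pts(p)
    for n in("green_button","yellow_button","red_button","brass_lamp","black_lamp","blue_lamp","tester","jar","screwdriver"):
        for d in masks_of(p,n)[:3]:
            m=d["mask"]&(p["range_z"]>0); 
            if m.sum()==0: continue
            q=X[m]; print(c,n,round(d["conf"],2),np.round(d["rect"]),np.median(q,0).round(3),"z95",np.percentile(q[:,2],95).round(3),"ext",(np.percentile(q,98,0)-np.percentile(q,2,0)).round(3))
E
```

```text
[0.16513288 0.55019313 0.23037335] [-3.07312675e-04  1.45396136e-01  9.89373124e-01 -8.31217336e-04] 0.0
top green_button 0.71 [167. 235.  14.  13.] [0.527 0.306 0.062] z95 0.064 ext [0.028 0.029 0.009]
top green_button 0.68 [252. 165.  24.  27.] [0.689 0.109 0.07 ] z95 0.073 ext [0.048 0.048 0.055]
top green_button 0.58 [163. 128.   6.  10.] [0.786 0.328 0.043] z95 0.046 ext [0.021 0.02  0.013]
top yellow_button 0.52 [188. 249.  11.  12.] [0.498 0.252 0.062] z95 0.065 ext [0.027 0.028 0.007]
top yellow_button 0.39 [179. 139.  13.  10.] [0.762 0.294 0.042] z95 0.045 ext [0.019 0.023 0.011]
top red_button 0.53 [191. 151.  10.  11.] [0.737 0.259 0.042] z95 0.046 ext [0.021 0.021 0.012]
top red_button 0.5 [217. 261.  14.  14.] [0.467 0.199 0.062] z95 0.064 ext [0.03  0.028 0.011]
top brass_lamp 0.55 [458. 205.  75.  54.] [ 0.586 -0.325  0.18 ] z95 0.214 ext [0.095 0.084 0.204]
top black_lamp 0.72 [477. 204.  20.  20.] [ 0.59  -0.338  0.213] z95 0.216 ext [0.033 0.033 0.019]
top black_lamp 0.7 [383. 210.  65.  55.] [ 0.577 -0.162  0.186] z95 0.214 ext [0.097 0.095 0.214]
top blue_lamp 0.
[... 1492 characters left out ...]
5 0.212 ext [0.102 0.211 0.213]
side black_lamp 0.51 [288. 220.  42.  74.] [0.561 0.01  0.164] z95 0.212 ext [0.092 0.085 0.208]
side blue_lamp 0.9 [288. 220.  45.  78.] [0.561 0.009 0.163] z95 0.212 ext [0.092 0.09  0.21 ]
side tester 0.95 [174. 336.  77.  70.] [0.768 0.296 0.027] z95 0.042 ext [0.124 0.137 0.036]
side tester 0.78 [288. 335.  96. 102.] [0.515 0.263 0.04 ] z95 0.061 ext [0.168 0.204 0.045]
side jar 0.91 [227. 269.  23.  33.] [0.687 0.127 0.059] z95 0.071 ext [0.049 0.047 0.067]
side screwdriver 0.73 [356. 217.  59.  21.] [ 0.416 -0.126  0.02 ] z95 0.027 ext [0.149 0.043 0.026]
side screwdriver 0.4 [290. 162.  39.  37.] [ 0.577 -0.148  0.182] z95 0.212 ext [0.093 0.065 0.112]
```

View pics/top.png

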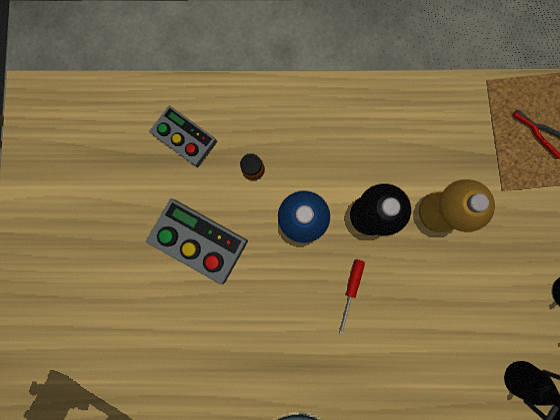

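View pics/side.png

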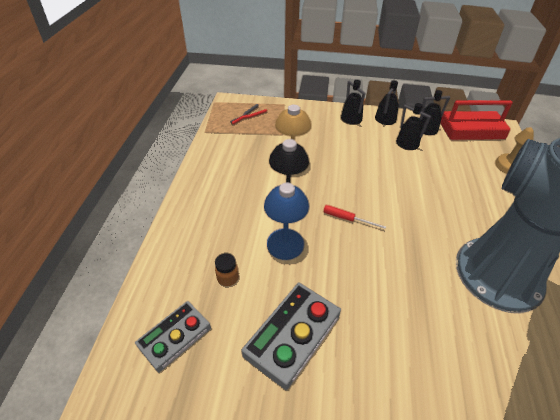

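Top picture: greens are at (167,236) on the larger tester and (163,128) on the small look-alike. Lamps are blue (304,215), black (383,207) and brass (468,205, cap 479,202). A brass-coloured item at (515,150) in the side picture is only a look-alike. I choose the green at (167,236) and the brass cap at (479,202), and check both in one crop.

```bash
python3 - <<'E'
from h import *
ims=[]
from scipy.spatial.transform import Rotation as Ro
for c in("top","side"):
    p=camera(c); X=pts(p); z=X[...,2]
    for n,(x,y),lo,hi,r in(("cap",(.59,-.337),.207,.222,.04),("bluecap",(.563,-.006),.207,.222,.04),("blackcap",(.58,-.155),.207,.222,.04),("green",(.525,.308),.056,.068,.03)):
        m=(z>lo)&(z<hi)&(np.hypot(X[...,0]-x,X[...,1]-y)<r)&(p["range_z"]>0)
        q=X[m]; print(c,n,m.sum(),((q.max(0)+q.min(0))/2).round(4),q.mean(0).round(4),np.ptp(q,axis=0).round(3))
    if c=="top":
        a=p["image"]; ims=[cv2.resize(a[190:280,130:250],(480,360)),cv2.resize(a[165:255,410:530],(320,240))]
        ims[1]=cv2.copyMakeBorder(ims[1],0,120,0,0,cv2.BORDER_CONSTANT)
cv2.imwrite("pics/crop.png",cv2.cvtColor(np.hstack(ims),cv2.COLOR_RGB2BGR))
o=get_obs();print(Ro.from_quat(np.roll(o["eef_rot"],-1)).as_matrix().round(3),o["opening"],o["eef_pos"])
E
```

```text
top cap 285 [ 0.59   -0.3406  0.2121] [ 0.59   -0.3405  0.2138] [0.035 0.035 0.01 ]
top bluecap 265 [ 0.5664 -0.009   0.2138] [ 0.5663 -0.0085  0.2139] [0.033 0.033 0.009]
top blackcap 277 [ 0.5816 -0.1734  0.2126] [ 0.5814 -0.173   0.2138] [0.035 0.034 0.01 ]
top green 158 [0.5266 0.3065 0.0609] [0.5266 0.3069 0.0613] [0.035 0.034 0.01 ]
side cap 79 [ 0.587  -0.3385  0.2118] [ 0.5871 -0.3369  0.212 ] [0.035 0.03  0.009]
side bluecap 152 [ 0.5634 -0.008   0.2123] [ 0.5633 -0.006   0.2129] [0.034 0.034 0.01 ]
side blackcap 106 [ 0.5785 -0.1731  0.2114] [ 0.5783 -0.1695  0.2117] [0.034 0.036 0.008]
side green 200 [0.523  0.3093 0.0606] [0.5229 0.3104 0.0608] [0.031 0.031 0.009]
[[-0.958  0.288 -0.   ]
 [ 0.288  0.958 -0.   ]
 [ 0.    -0.    -1.   ]] 1.0016289498619404 [0.16540434 0.55070537 0.23128789]
```

View pics/crop.png

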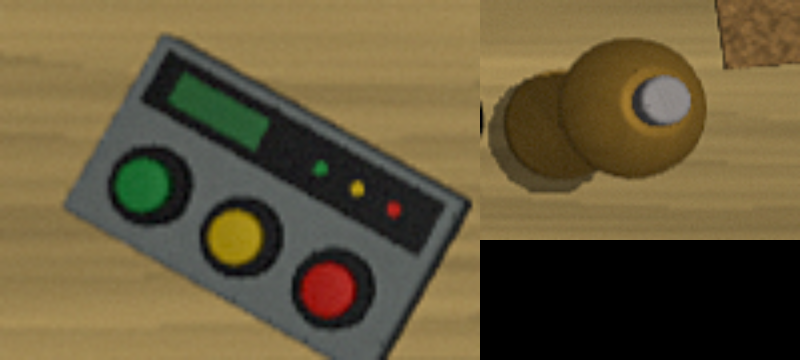

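The crop shows the larger tester's green button on the left and the brass lamp with its bare cap at about (665,100) on the right. Both measure as described (z 0.062 and 0.214). I'll shut the fingers and go above green.

{"api": "play_rows", "payload": {
  "plan": [
    [0, [-0.12, -0.037, 0], 0],
    [0, [-0.24, -0.074, 0], 0],
    [0, [-0.36, -0.111, 0], 0],
    [0, [-0.48, -0.148, 0], 0],
    [0, [-0.6, -0.185, 0], 0],
    [0, [-0.7, -0.22, 0], 0],
    [0, [-0.8, -0.25, 0], 0],
    [0, [-0.9, -0.28, 0.1], 0],
    [0, [-1, -0.31, 0.2], 0],
    [0, [-1, -0.32, 0.25], 0]
  ]
}}

```text
time_s: 2.1
eef_pos: [0.5146, 0.3109, 0.1302]
eef_rot: [0.001, 0.147, 0.989, 0.0]
wrist_force: [-1.0, -0.0, 0.3]
opening: 0.001
grasp_force: 0.0
```

```bash
python3 - <<'E'
from h import *
from scipy.spatial.transform import Rotation as Ro
o=get_obs();R=Ro.from_quat(np.roll(o["eef_rot"],-1)).as_matrix();print(o["eef_pos"],o["opening"],o["wrist_force"],R.round(3))
print((R.T@(np.array([.525,.308,.062])-o["eef_pos"])/.4).round(4))
c=camera("wrist");save(c,"w1")
T=np.array(c["T_tool_cam"]);W=np.eye(4);W[:3,:3]=R;W[:3,3]=o["eef_pos"]
M=np.linalg.inv(W@T);c["rvec"]=cv2.Rodrigues(M[:3,:3])[0];c["tvec"]=M[:3,3]
X=pts(c)
for d in masks_of(c,"green_button"):
    m=d["mask"]&(c["range_z"]>0);q=X[m];q=q[abs(q[:,2]-.062)<.004]
    if len(q):print(d["conf"],d["rect"],((q.max(0)+q.min(0))/2).round(4),np.ptp(q,axis=0).round(3))
E
```

```text
[0.51457884 0.31088747 0.13015882] 0.0006675515674371367 [-1.01813575 -0.00478948  0.27493492] [[-0.957  0.29   0.002]
 [ 0.29   0.957 -0.   ]
 [-0.002  0.    -1.   ]]
[-0.0267  0.0006  0.1704]
0.85 [284.2, 226.4, 48.8, 43.6] [0.5242 0.3089 0.0608] [0.029 0.03  0.006]
```

{"api": "play_rows", "payload": {
  "plan": [
    [0, [-0.026, 0, 0.06], 0],
    [0, [-0.026, 0, 0.12], 0],
    [0, [-0.026, 0, 0.15], 0],
    [0, [-0.026, 0, 0.16], 0],
    [0, [-0.026, 0, 0.17], 0],
    [0, [-0.026, 0, 0.175], 0],
    [0, [-0.026, 0, 0.18], 0],
    [0, [-0.026, 0, 0.183], 0],
    [0, [-0.026, 0, 0.183], 0],
    [0, [-0.026, 0, 0.183], 0]
  ]
}}

```text
time_s: 3.2
eef_pos: [0.5221, 0.3104, 0.0587]
eef_rot: [0.001, 0.145, 0.989, 0.0]
wrist_force: [0.4, 2.2, 1.9]
opening: 0.0
grasp_force: 1.3
```

{"api": "play_rows", "payload": {
  "plan": [
    [0, [0, 0, 0.003], 0],
    [0, [0, 0, 0.006], 0],
    [0, [0, 0, 0.006], 0],
    [0, [0, 0, 0.006], 0]
  ]
}}

```text
time_s: 3.6
eef_pos: [0.5221, 0.3104, 0.0561]
eef_rot: [0.0, 0.145, 0.989, 0.0]
wrist_force: [0.6, 3.1, 4.5]
opening: -0.005
grasp_force: 2.2
```

{"api": "play_rows", "payload": {
  "plan": [
    [0, [0, 0, -0.03], 0],
    [0, [0, 0, -0.13], 0],
    [0, [0, 0, -0.25], 0],
    [0, [0, 0, -0.37], 0],
    [0, [0, 0, -0.49], 0],
    [0, [0, 0, -0.61], 0],
    [0, [0, 0, -0.65], 0],
    [0, [0, 0, -0.65], 0]
  ]
}}

```text
time_s: 4.4
eef_pos: [0.5227, 0.31, 0.3198]
eef_rot: [0.003, 0.146, 0.989, 0.001]
wrist_force: [0.1, 1.1, 0.0]
opening: -0.002
grasp_force: 0.0
```

```bash
python3 - <<'E'
from h import *
from scipy.spatial.transform import Rotation as Ro
o=get_obs();R=Ro.from_quat(np.roll(o["eef_rot"],-1)).as_matrix();print(o["eef_pos"],o["wrist_force"])
print((R.T@(np.array([.5885,-.339,.29])-o["eef_pos"])/.4).round(4))
c=camera("side");X=pts(c);z=X[...,2]
m=(np.hypot(X[...,0]-.525,X[...,1]-.308)<.012);print("green z",np.median(z[m]))
E
```

```text
[0.52271646 0.30997996 0.31982541] [0.09263214 1.10223922 0.00472791]
[-0.6244 -1.5065  0.0735]
green z 0.6792951145419743
```

{"api": "play_rows", "payload": {
  "plan": [
    [0, [-0.04, -0.1, 0], 0],
    [0, [-0.08, -0.2, 0], 0],
    [0, [-0.12, -0.3, 0], 0],
    [0, [-0.165, -0.4, 0], 0],
    [0, [-0.21, -0.5, 0], 0],
    [0, [-0.25, -0.6, 0], 0],
    [0, [-0.28, -0.68, 0], 0],
    [0, [-0.31, -0.75, 0], 0],
    [0, [-0.31, -0.75, 0], 0]
  ]
}}

```text
time_s: 5.35
eef_pos: [0.5528, -0.0164, 0.3126]
eef_rot: [-0.003, 0.148, 0.989, -0.001]
wrist_force: [0.1, 0.5, -0.3]
opening: 0.003
grasp_force: 0.0
```

{"api": "play_rows", "payload": {
  "plan": [
    [0, [-0.04, -0.1, 0], 0],
    [0, [-0.08, -0.2, 0], 0],
    [0, [-0.12, -0.3, 0], 0],
    [0, [-0.165, -0.4, 0], 0],
    [0, [-0.21, -0.5, 0], 0],
    [0, [-0.25, -0.6, 0], 0],
    [0, [-0.28, -0.68, 0], 0],
    [0, [-0.31, -0.75, 0], 0],
    [0, [-0.31, -0.75, 0], 0],
    [0, [-0.31, -0.75, 0], 0]
  ]
}}

```text
time_s: 6.35
eef_pos: [0.5859, -0.3352, 0.313]
eef_rot: [-0.002, 0.146, 0.989, 0.001]
wrist_force: [-0.5, 0.7, -0.6]
opening: -0.004
grasp_force: 0.0
```

```bash
python3 - <<'E'
from h import *
from scipy.spatial.transform import Rotation as Ro
c=camera("top");X=pts(c)
m=(np.hypot(X[...,0]-.525,X[...,1]-.308)<.012);print("green z",np.median(X[m][:,2]))
o=get_obs();R=Ro.from_quat(np.roll(o["eef_rot"],-1)).as_matrix();print(o["eef_pos"],o["wrist_force"])
print((R.T@(np.array([.5885,-.339,.214])-o["eef_pos"])/.4).round(4))
c=camera("wrist");save(c,"w2")
T=np.array(c["T_tool_cam"]);W=np.eye(4);W[:3,:3]=R;W[:3,3]=o["eef_pos"]
M=np.linalg.inv(W@T);c["rvec"]=cv2.Rodrigues(M[:3,:3])[0];c["tvec"]=M[:3,3]
X=pts(c);m=(c["range_z"]>0)&(abs(X[...,2]-.214)<.006)&(np.hypot(X[...,0]-.5885,X[...,1]+.339)<.05)
q=X[m];print(len(q),((q.max(0)+q.min(0))/2).round(4),np.median(q,0),np.ptp(q,axis=0).round(3))
E
```

```text
green z 0.06177816931803394
[ 0.58615459 -0.33446357  0.31370034] [0.03889815 0.6969535  0.3639379 ]
[-0.0097 -0.0096  0.2492]
1666 [ 0.5903 -0.3423  0.2121] [ 0.58899769 -0.34198361  0.21365293] [0.036 0.035 0.008]
```

View pics/w2.png

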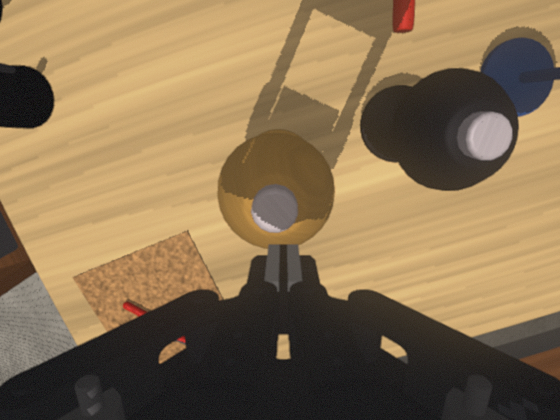

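The wrist picture shows the brass lamp with its cap at (275,209), right below the fingers, and the black lamp well clear at (488,136). The green button has been released. Next I descend onto the cap slowly.

{"api": "play_rows", "payload": {
  "plan": [
    [0, [-0.011, -0.011, 0.08], 0],
    [0, [-0.011, -0.011, 0.15], 0],
    [0, [-0.011, -0.011, 0.2], 0],
    [0, [-0.011, -0.011, 0.225], 0],
    [0, [-0.011, -0.011, 0.235], 0],
    [0, [-0.011, -0.011, 0.242], 0],
    [0, [-0.011, -0.011, 0.248], 0],
    [0, [-0.011, -0.011, 0.253], 0],
    [0, [-0.011, -0.011, 0.257], 0],
    [0, [-0.011, -0.011, 0.257], 0]
  ]
}}

```text
time_s: 7.45
eef_pos: [0.5898, -0.3416, 0.2134]
eef_rot: [0.001, 0.145, 0.989, -0.0]
wrist_force: [0.9, 0.1, 0.8]
opening: -0.0
grasp_force: 0.6
```

Just touching; press about 5 mm more in small steps.

{"api": "play_rows", "payload": {
  "plan": [
    [0, [0, 0, 0.003], 0],
    [0, [0, 0, 0.006], 0],
    [0, [0, 0, 0.009], 0],
    [0, [0, 0, 0.012], 0],
    [0, [0, 0, 0.012], 0],
    [0, [0, 0, 0.012], 0]
  ]
}}

```text
time_s: 8.05
eef_pos: [0.5897, -0.3416, 0.2085]
eef_rot: [0.0, 0.145, 0.989, -0.0]
wrist_force: [1.5, -0.2, 3.8]
opening: 0.002
grasp_force: 1.8
```

Depth is about 5.5 mm at 3.8 N, which matches the spring (1 N + 4·5.5/8). Withdrawing.

{"api": "play_rows", "payload": {
  "plan": [
    [0, [0, 0, -0.015], 0],
    [0, [0, 0, -0.05], 0],
    [0, [0, 0, -0.15], 0],
    [0, [0, 0, -0.25], 0],
    [0, [0, 0, -0.3], 0],
    [0, [0, 0, -0.3], 0],
    [0, [0, 0, -0.3], 0],
    [0, [0, 0, -0.3], 0]
  ]
}}

```text
time_s: 8.85
eef_pos: [0.5887, -0.3408, 0.3259]
eef_rot: [-0.002, 0.145, 0.989, 0.001]
wrist_force: [0.8, 0.7, -0.3]
opening: -0.001
grasp_force: 0.0
```

```bash
python3 - <<'E'
from h import *
c=camera("side");X=pts(c);z=X[...,2]
for x,y in((.59,-.337),(.563,-.006),(.58,-.172)):
    m=(z>.207)&(z<.222)&(np.hypot(X[...,0]-x,X[...,1]-y)<.04)&(c["range_z"]>0)
    q=X[m]; print(m.sum(),((q.max(0)+q.min(0))/2).round(4))
o=get_obs();print(o["eef_pos"],o["wrist_force"])
print(hand_in())
E
```

```text
80 [ 0.5867 -0.3384  0.2113]
154 [ 0.5633 -0.0089  0.212 ]
106 [ 0.5784 -0.1728  0.2112]
[ 0.58871563 -0.34080835  0.3257138 ] [-1.09746001 -0.47211627  0.05947796]
the job is handed in; nothing more can be done
None
```

I pressed the green button and then the brass lamp's cap (about 5.5 mm down, 3.8 N), withdrew and handed the job in; all three lamps measured unmoved, but `hand_in()` returned no verdict.

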